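# Load the backup drives, lock the hold-down plate and tighten its slip-clutch thumbscrew

## Task

Draw every hard drive upward out of the wooden storage rack and stand it fully down in a bay of the black drive cage, one drive to a bay, keeping the drives upright. Then lay the blue hold-down plate across the tops of the cage's two towers, its keyhole over the red thumbscrew, and slide it until the narrow end of the keyhole is fully home against the screw. Last, turn the red thumbscrew clockwise until its clutch first slips, stop there without cranking on, and let go; leave the other things on the desk where they are.

Things in the scene. Friction and masses are not known exactly. Their poses are not given: they have to be found in the camera images.
- drive1: 2.5-inch hard drive, a thin metal slab 100 mm long (its x) x 9.5 mm thick (its y) x 70 mm tall (its z), 110 g, grey with white labels and red stripes, standing on a long edge in one of the rack's slots. Origin: centre of its underside. Grasp it across the 9.5 mm thickness by its top edge, which stands 40 mm clear above the rack's comb. May be absent.
- drive2: 2.5-inch hard drive, a thin metal slab 100 mm long (its x) x 9.5 mm thick (its y) x 70 mm tall (its z), 110 g, grey with white labels and orange stripes, standing on a long edge in one of the rack's slots. Origin: centre of its underside. Grasp it across the 9.5 mm thickness by its top edge, which stands 40 mm clear above the rack's comb. May be absent.
- drive3: 2.5-inch hard drive, a thin metal slab 100 mm long (its x) x 9.5 mm thick (its y) x 70 mm tall (its z), 110 g, grey with white labels and blue stripes, standing on a long edge in one of the rack's slots. Origin: centre of its underside. Grasp it across the 9.5 mm thickness by its top edge, which stands 40 mm clear above the rack's comb. May be absent.
- drive4: 2.5-inch hard drive, a thin metal slab 100 mm long (its x) x 9.5 mm thick (its y) x 70 mm tall (its z), 110 g, grey with white labels and green stripes, standing on a long edge in one of the rack's slots. Origin: centre of its underside. Grasp it across the 9.5 mm thickness by its top edge, which stands 40 mm clear above the rack's comb. May be absent.
- rack: Fixed wooden storage rack, 118 mm (its x) x 168 mm (its y), comb tops 38 mm above the desk, with four open-topped slots 13 mm wide at y = -60, -20, 20 and 60 mm, floor 8 mm above the desk, each 108 mm long along x. Origin: centre of its underside on the desk.
- cage: Fixed drive cage, black base 120 mm (its x) x 222 mm (its y). Three bays at y = -38, 0, 38 mm between yellow-lipped guides (tops 45 mm above the desk), and two aluminium towers, 80 mm tall, 50 mm along x: screw tower y = 83 to 113 mm, plain tower y = -101 to -71 mm. Origin on the desk, middle of the bays. Drives fully down have tops 78 mm above the desk.
- bay1 (a point): Centre of the floor of bay 1 of the cage, 8 mm above the desk (bays in order along the cage's y, bay 3 nearest the screw). Axes as the cage. The bay is 13 mm wide (y), widening to about 26 mm at its mouth 45 mm above the desk, and 110 mm long (x); a drive stands in it with its long edge along the cage's x, either way round.
- bay2 (a point): Centre of the floor of bay 2 of the cage, 8 mm above the desk (bays in order along the cage's y, bay 3 nearest the screw). Axes as the cage. The bay is 13 mm wide (y), widening to about 26 mm at its mouth 45 mm above the desk, and 110 mm long (x); a drive stands in it with its long edge along the cage's x, either way round.
- bay3 (a point): Centre of the floor of bay 3 of the cage, 8 mm above the desk (bays in order along the cage's y, bay 3 nearest the screw). Axes as the cage. The bay is 13 mm wide (y), widening to about 26 mm at its mouth 45 mm above the desk, and 110 mm long (x); a drive stands in it with its long edge along the cage's x, either way round.
- stud (a point): Point on the thumbscrew's vertical axis at the top face of the screw tower, 80 mm above the desk; axes as the cage. A 7 mm stud rises here, free for the first 8.0 to 8.5 mm below the screw's head.
- cap (a point): Centre of the top of the thumbscrew's red cap, 30 mm above the tower top (sinks up to 3 mm as the screw is turned in). The head is 20 mm in diameter and 22 mm tall (a 3 mm steel flange under a 19 mm red knurled cap). It turns with the screw.
- plate: Blue metal hold-down plate, 48 mm (its x) x 218 mm (its y) x 5 mm, 160 g, lying flat on the desk at the start. Origin: centre of its underside. On top at its centre a black grip bar, 36 mm along x, 12 mm along y, reaching up to 31 mm above the underside: pinch it along y. A keyhole lies near its +y end. In use its underside rests on both tower tops, its y along the cage's y.
- plate_hole (a point): Centre of the wide part of the plate's keyhole, at plate y = +69 mm, underside: 27 mm across, so the 20 mm screw head passes through. Axes as the plate.
- plate_slot (a point): Where the stud's axis lies when the plate is fully home, at plate y = +92.5 mm, underside, 23.5 mm further towards the +y end than plate_hole. The slot is 12 mm wide and closed at its end. After the head has passed the hole, slide the plate 23.5 mm towards the cage's -y: it locks under the head.
- screw (a joint): Spindle angle in rad, grows clockwise seen from above. Starts loose between 0 and 1.0; reaches its tight stop at 5.2, drag 0.03 N m until then. The spindle shows at the middle of the cap's top as a dark disc with a white line.
- clutch (a joint): Angle in rad by which the red cap has slipped clockwise over the spindle, 0 at the start: the cap carries a white line at its rim that is in line with the spindle's white line until it slips. The cap drives the spindle until the spindle is at its stop; then the clutch slips at 0.16 N m. The first slip is a few hundredths of a rad; stop before 0.9 rad of slip.
- mug: Blue mug, 76 mm across, 90 mm tall. Origin: at its underside or middle. Leave it alone.
- figurine: Small green figurine, 32 mm across, 55 mm tall. Origin: at its underside or middle. Leave it alone.
- jar: Small jar with black cap, 48 mm across, 60 mm tall. Origin: at its underside or middle. Leave it alone.
- mouse: Black computer mouse, 105 x 60 x 34 mm. Origin: at its underside or middle. Leave it alone.
- stapler: Red stapler, 130 x 34 x 50 mm. Origin: at its underside or middle. Leave it alone.
- driver: Screwdriver lying down. Origin: at its underside or middle. Leave it alone.
- notes: Yellow note block, 76 x 76 x 20 mm. Origin: at its underside or middle. Leave it alone.

How it is judged (in metres and radians):
On the way, in this order (a step that is already met when the one before it is completed fails the run):
1. every drive stands fully down in a bay of the cage ((distance between drive1 and bay1 below 0.009 m or distance between drive1 and bay2 below 0.009 m or distance between drive1 and bay3 below 0.009 m) and angle between each of drive1, drive2, drive3, drive4's own z axis and vertical below 0.2 rad and (distance between drive2 and bay1 below 0.009 m or distance between drive2 and bay2 below 0.009 m or distance between drive2 and bay3 below 0.009 m) and (distance between drive3 and bay1 below 0.009 m or distance between drive3 and bay2 below 0.009 m or distance between drive3 and bay3 below 0.009 m) and (distance between drive4 and bay1 below 0.009 m or distance between drive4 and bay2 below 0.009 m or distance between drive4 and bay3 below 0.009 m)), for 0.2 s.
2. the plate lies on both towers with the narrow end of its keyhole home against the screw (horizontal distance between plate_slot and stud below 0.007 m and z of plate_slot in the frame of stud between -0.003 and 0.003 m and angle between plate's own z axis and vertical below 0.04 rad and angle between the y axis of plate and the y axis of cage, either way round below 0.15 rad), for 0.2 s.
3. the thumbscrew is tight and its clutch has just slipped (value of joint screw above 5.1 rad and value of joint clutch between 0.04 and 0.9 rad), for 0.1 s.
At the end, for the whole second after the job is handed in: Every drive within 9 mm of a bay floor's centre, tilted under 0.2 rad; plate level on the towers, its slot point within 7 mm of the stud axis, in line with the cage within 0.15 rad; spindle past 5.1 rad, clutch slipped 0.04 to 0.9 rad; plate at rest (all of step 1 and all of step 2 and all of step 3 and linear speed of plate below 0.02 m/s); the robot touches nothing.
It fails at once if the clutch is cranked on far past its first slip (0.9 rad) (value of joint clutch above 0.9 rad).
It fails at once if a drive is tipped over (angle between any of drive1, drive2, drive3, drive4's own z axis and vertical above 0.9 rad).
It fails at once if another thing on the desk is moved more than 3 cm (distance of any of mug, figurine, jar, mouse, stapler, driver, notes from where it was at the start of the episode above 0.03 m).
Of drive1, drive2, drive3, drive4 only 2 to 3 are there at a start; the rules pass over those that are not, and their reading is None.
At some moment in a run one of plate may be knocked a few centimetres aside while the robot is not near it.
It also fails if it takes over 208 s, if anything falls off the work surface, if the arm or the gripper's body presses on something with over 40 N, if the wrist force passes 120 N, or if a joint passes its speed limit or range.

## Robot

A 6-joint arm with a two-finger parallel gripper is mounted at the origin on the work surface. World frame = base frame: x ahead of the robot, y to its left, z up, the work surface at z = 0. Lengths are in mm, angles in rad, forces in N, time in s.
With the tool pointing down it reaches from about 325 to 875 mm from the base axis. Payload 4.4 kg.
Tool frame: the origin (TCP) lies on the centre line of the jaws, within the pads' length; the fingertips stand ahead of it and the grasp point (between the pads) lies 6 mm ahead of it (ctrl.tcp_to_tips is the z of the fingertips in the tool frame, in mm); z points along the fingers, y is the direction in which the jaws open and shut (so a half turn about z gives the same grasp; the last joint's range is limited). The gripper opens to 85 mm and grips with 20 to 120 N. Pads are 22 mm wide; open, the fingers measure 114 mm over their backs; the gripper's body (76 mm by 85 mm) begins 54 mm behind the grasp point. The pads swing forward as they close: fully open they stand 13 mm farther back than shut.
Start: joints at [-1.411, 0.207, 1.542, -0, 1.393, -0.15], TCP at [175.834, -547.458, 256.282] pointing down, gripper open.
Joint ranges: [-2.73, 2.73], [-0.86, 2.22], [0.23, 2.46], [-1.11, 4.25], [0.08, 2.63], [-2.82, 2.82]. Speed limits (rad/s): [2.79, 2.79, 3.14, 3.14, 3.14, 3.14].

## Interface

Orientations are given as a 3x3 rotation matrix whose columns are the frame's x, y, z axes.
In Python, from plant import ctrl, sensors, optics gives the robot as it stands. Calls block until the motion is done:
- ctrl.move_ptp(position, orientation): joint-space move of the TCP to a pose.
- ctrl.move_l(position, rot=None, vel=150, threshold=None): straight line of the TCP; rot=None keeps the orientation; vel is the mean speed in mm/s. With threshold (N) it stops when the force on the tool has changed by that much, and returns True; else False.
- ctrl.set_joints(angles): joint-space move.
- ctrl.gripper_to(opening, force=None): finger opening in mm; force is the grip in N (None keeps the last); returns when the fingers have stopped.
- ctrl.hold(seconds).
- ctrl.solve_ik(position, orientation): joint angles nearest the present ones, or None.
- sensors.read_state(): the state.
- optics.grab_frame(name): name is "side" or "top" or "wrist"; returns (picture, depth): 480x640x3 uint8, red, green, blue; 480x640 float32, mm along the optical axis (not along the pixel's ray), 0 where there is no reading.
- optics.camera_params(name): a dict with "mtx" (3x3 intrinsics, pixels), "R" (3x3) and "t" (3): a world point X has camera coordinates R X + t; the wrist camera has in their place "T_tool_cam" (4x4, takes a point from camera to tool coordinates, whose origin is the TCP and whose axes are the flange's). Camera axes: x right, y down, z forward; pixel columns grow to the right and rows downward; lengths in mm; the calibration is good to about 2 mm. A picture is of the moment at which its call begins: read the wrist's pose just before it. camera_params takes no time and is no camera call.
A pose or a line that the arm cannot do raises ctrl.MotionError and nothing moves.
- ctrl.finish_job(): hands the job in, once; it reports no verdict.
The state is a dict: "t": time; "q": joint angles; "qvel": joint speeds; "tau": joint torques, N m; "eef_pos": TCP position; "eef_rot": TCP orientation; "force": force on the tool from outside, world axes, zero at the start; "wrist_torque": the same for the moment, N m; "grip_width": finger opening in mm.
Only numpy, scipy, OpenCV 4.12 (cv2) and the standard library are available. Lean on these libraries where they do the work, as an engineer would, in place of code of your own. Each camera call takes 0.05 s, during which the arm holds its last target.

## Working session

There is one attempt and no reset: what is moved stays moved. The work goes in short steps, each a Python script; the robot and the scene stay as the last script left them, time stands still between calls to the robot, and variables do not carry over. Pictures are saved under pics/ and viewed, and the job is handed in when it is done.

```bash
ls -la; mkdir -p pics
python3 - <<'E'
from plant import ctrl, sensors, optics
import cv2, numpy as np
for n in ["side","top","wrist"]:
    s=sensors.read_state()
    p,d=optics.grab_frame(n)
    cv2.imwrite(f"pics/{n}0.png",p[:,:,::-1]); np.save(f"pics/{n}0.npy",d)
    print(n,optics.camera_params(n))
print(sensors.read_state()['t'],ctrl.tcp_to_tips,sensors.read_state()['eef_rot'])
E
```

```text
total 12
drwxr-xr-x  3 agent agent 4096 Dec  6 07:23 .
drwxr-xr-x 23 root  root  4096 Dec  6 07:23 ..
drwxr-xr-x  2 agent agent 4096 Dec  6 07:23 pics
side {'mtx': array([[526.87687178,   0.        , 323.13279795],
       [  0.        , 526.87687178, 249.20412223],
       [  0.        ,   0.        ,   1.        ]]), 'R': array([[-0.92847876, -0.37137999,  0.00202268],
       [-0.25649056,  0.63728847, -0.72668837],
       [ 0.26858849, -0.67523352, -0.68696428]]), 't': array([489.73440869, 184.34252655, 967.42221115])}
top {'mtx': array([[622.9399217 ,   0.        , 323.69864795],
       [  0.        , 622.9399217 , 241.41057715],
       [  0.        ,   0.        ,   1.        ]]), 'R': array([[ 0.01957655, -0.99980204,  0.00355598],
       [-0.99845166, -0.01973509, -0.05200776],
       [ 0.05206764, -0.00253234, -0.99864035]]), 't': array([  20.2948269 ,  512.6472989 , 1399.83202437])}
wrist {'mtx': array([[423.9858481 ,   0.        , 311.42006488],
       [  0.        , 423.9858481 , 239.38832294],
       [  0.        ,   0.        ,   1.        ]]), 'T_tool_cam': array([[ 4.26276503e-04, -9.55623487e-01, -2.94590511e-01,
         7.61245320e+01],
       [ 9.99999907e-01,  3.89540794e-04,  1.83380418e-04,
        -2.41681368e-01],
       [-6.04876125e-05, -2.94590562e-01,  9.55623564e-01,
        -1.16854267e+02],
       [ 0.00000000e+00,  0.00000000e+00,  0.00000000e+00,
         1.00000000e+00]])}
0.15 25.0 [[ 9.52085520e-01  3.05831801e-01 -2.68007481e-04]
 [ 3.05831771e-01 -9.52083833e-01  1.81754249e-03]
 [ 3.00696704e-04 -1.81242109e-03 -9.99998312e-01]]
```

View pics/top0.png

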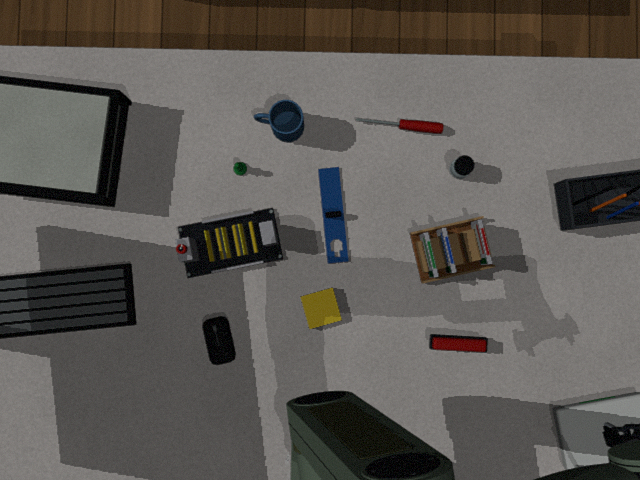

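View pics/side0.png

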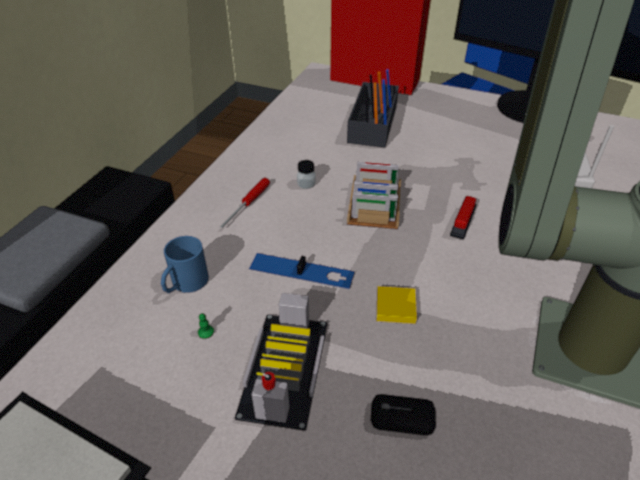

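View pics/wrist0.png

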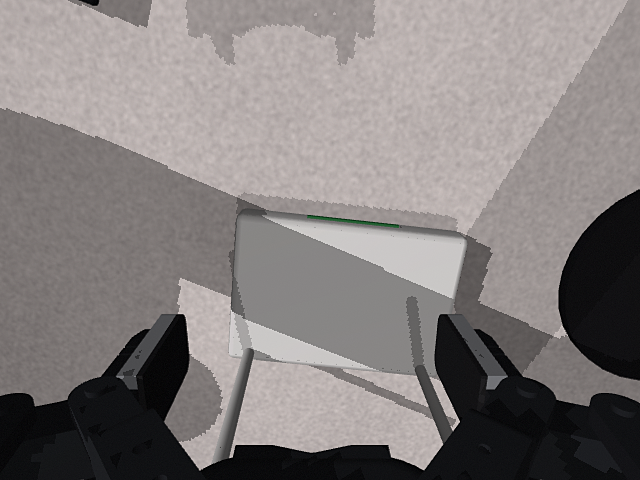

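The top and side views show three drives: green at (430,255), blue at (448,250) and red at (485,242) in the rack, with the third slot empty. The cage is at about (232,243) with the red screw on its left (+y) end. The plate is at (333,215) with its keyhole towards the base. I'll get coarse positions first, then close looks with the wrist camera.

```bash
cat > h.py <<'E'
from plant import ctrl, sensors, optics
import cv2, numpy as np
def snap(n,tag):
    s=sensors.read_state(); p,d=optics.grab_frame(n)
    cv2.imwrite(f"pics/{tag}.png",p[:,:,::-1]); 
    c=optics.camera_params(n)
    if n=='wrist':
        T=np.eye(4);T[:3,:3]=s['eef_rot'];T[:3,3]=s['eef_pos'];W=T@np.array(c['T_tool_cam'])
        R=W[:3,:3].T;t=-R@W[:3,3]
    else: R,t=np.array(c['R']),np.array(c['t'])
    np.savez(f"pics/{tag}.npz",p=p,d=d,K=c['mtx'],R=R,t=t)
    return s
class V:
    def __init__(s,tag):
        z=np.load(f"pics/{tag}.npz"); s.p,s.d,s.K,s.R,s.t=[z[k] for k in ('p','d','K','R','t')]
        s.c=-s.R.T@s.t; s.hsv=cv2.cvtColor(s.p,cv2.COLOR_RGB2HSV)
    def ray(s,uv,z):
        uv=np.atleast_2d(uv).astype(float); r=np.c_[uv,np.ones(len(uv))]@np.linalg.inv(s.K).T@s.R
        k=(z-s.c[2])/r[:,2]; return s.c+r*k[:,None]
    def dep(s,uv):
        uv=np.atleast_2d(uv).astype(int); d=s.d[uv[:,1],uv[:,0]]
        r=np.c_[uv,np.ones(len(uv))]@np.linalg.inv(s.K).T
        return (r*d[:,None]-s.t)@s.R
    def proj(s,X):
        c=np.atleast_2d(X)@s.R.T+s.t; c=c@s.K.T; return c[:,:2]/c[:,2:]
    def blobs(s,lo,hi,amin=20,roi=None):
        m=cv2.inRange(s.hsv,np.array(lo),np.array(hi))
        if roi: 
            k=np.zeros_like(m);k[roi[1]:roi[3],roi[0]:roi[2]]=255;m&=k
        cs,_=cv2.findContours(m,cv2.RETR_EXTERNAL,cv2.CHAIN_APPROX_NONE)
        return [c for c in sorted(cs,key=cv2.contourArea,reverse=True) if cv2.contourArea(c)>=amin],m
def Rdown(yaw):
    # tool z down; tool y along world angle yaw
    y=np.array([np.cos(yaw),np.sin(yaw),0]);z=np.array([0,0,-1.]);x=np.cross(y,z)
    return np.c_[x,y,z]
E
python3 - <<'E'
from h import *
z=np.load('pics/top0.npy')
snap('top','top1'); v=V('top1')
for n,uv,h in [('rackc',(452,250),38),('g',(430,255),78),('b',(448,250),78),('r',(485,242),78),('screw',(182,249),110),('ptower',(268,232),80),('cagec',(232,243),0),('plate',(333,215),5),('hole',(338,247),5),('notes',(321,308),20),('mug',(287,121),90),('fig',(240,168),50),('jar',(464,165),60),('mouse',(219,340),30),('stap',(458,343),50)]:
    print(n,v.ray(uv,h)[0].round(),v.dep(uv)[0].round())
for y in (0,np.pi/2,-1.57): print(Rdown(y))
E
```

```text
rackc [ 497. -256.   38.] [ 498. -257.   31.]
g [ 484. -200.   78.] [ 484. -200.   79.]
b [ 495. -239.   78.] [ 495. -239.   79.]
r [ 514. -319.   78.] [ 514. -319.   76.]
screw [485. 329. 110.] [485. 328. 117.]
ptower [527. 151.  80.] [527. 151.  79.]
cagec [505. 240.   0.] [505. 239.   6.]
plate [573.  10.   5.] [571.  11.  31.]
hole [500.  -3.   5.] [501.  -3.   3.]
notes [362.  34.  20.] [362.  34.  22.]
mug [768. 115.  90.] [788. 120.   7.]
fig [670. 220.  50.] [673. 222.  31.]
jar [ 685. -276.   60.] [ 684. -275.   64.]
mouse [287. 259.  30.] [288. 257.  39.]
stap [ 293. -268.   50.] [ 293. -269.   45.]
[[-0.  1.  0.]
 [ 1.  0.  0.]
 [ 0.  0. -1.]]
[[-1.000000e+00  6.123234e-17  0.000000e+00]
 [ 6.123234e-17  1.000000e+00  0.000000e+00]
 [ 0.000000e+00  0.000000e+00 -1.000000e+00]]
[[ 9.99999683e-01  7.96326711e-04  0.00000000e+00]
 [ 7.96326711e-04 -9.99999683e-01  0.00000000e+00]
 [ 0.00000000e+00  0.00000000e+00 -1.00000000e+00]]
```

Run:
```python
from h import *
ctrl.move_ptp([499,-258,230],Rdown(-1.324)); s=snap('wrist','w_rack'); print(s['t'],s['q'],s['eef_pos'])
ctrl.move_ptp([505,240,250],Rdown(-1.34)); s=snap('wrist','w_cage'); print(s['t'],s['q'],s['eef_pos'])
```

```text
1.8 [-6.32720378e-01  2.01349994e-01  1.60342638e+00 -5.29552175e-04
  1.33645870e+00  6.92561808e-01] [ 498.66671505 -258.96102236  230.13927818]
3.6583 [ 2.87271808e-01  1.78450729e-01  1.58826137e+00 -4.56449049e-04
  1.37493853e+00  1.62869997e+00] [505.44575408 239.07847139 249.92015779]
```

View pics/w_rack.png

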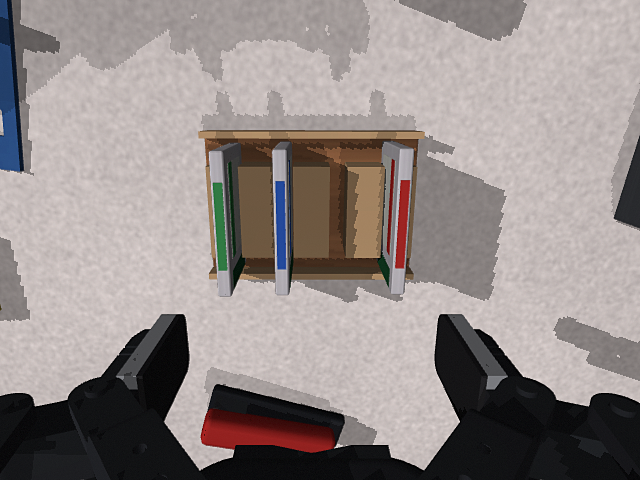

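View pics/w_cage.png

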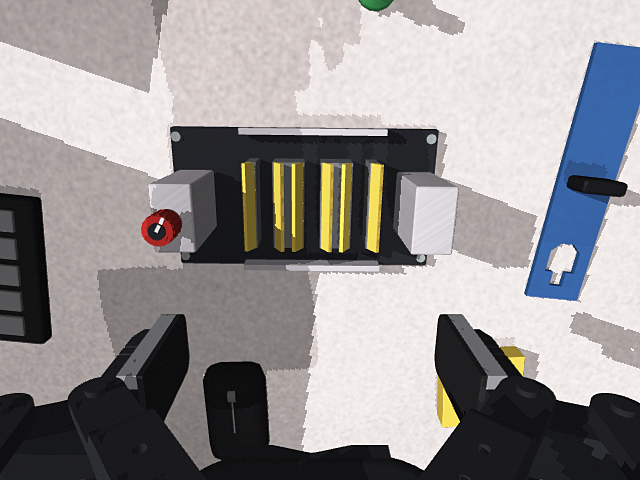

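Rack view: drive tops are green at (221,222), blue at (281,220) and red at (398,220), with slot 3 empty at (330,210). Cage view: yellow lips span x 242–382, the towers' tops are at (168,200) and (432,220), and the red cap is at (161,228). Measuring now.

Run:
```python
from h import *
def hmask(v,z0,z1,roi):
    H,W=v.d.shape; uu,vv=np.meshgrid(np.arange(W),np.arange(H)); uv=np.c_[uu.ravel(),vv.ravel()]
    P=v.dep(uv).reshape(H,W,3); m=((P[...,2]>z0)&(P[...,2]<z1)&(v.d>0)).astype(np.uint8)*255
    k=np.zeros_like(m);k[roi[1]:roi[3],roi[0]:roi[2]]=1; return m*k,P
def rects(v,z0,z1,zp,roi,amin=100):
    m,P=hmask(v,z0,z1,roi)
    cs,_=cv2.findContours(m,cv2.RETR_EXTERNAL,cv2.CHAIN_APPROX_NONE)
    for c in cs:
        if cv2.contourArea(c)<amin: continue
        mm=np.zeros_like(m);cv2.drawContours(mm,[c],-1,1,-1)
        X=v.ray(c[:,0,:],zp)[:,:2].astype(np.float32)
        (cx,cy),(w,h),a=cv2.minAreaRect(X); b=cv2.boxPoints(((cx,cy),(w,h),a))
        e=max([b[1]-b[0],b[2]-b[1]],key=np.linalg.norm); an=np.arctan2(e[1],e[0])%np.pi
        print('  c',round(cx,1),round(cy,1),'size',round(w,1),round(h,1),'long axis',round(an,3),'z',np.median(P[...,2][mm>0]).round(1),c[:,0].mean(0).round())
v=V('w_rack'); print('drives'); rects(v,72,84,78,(180,100,440,310))
for n,lo,hi in [('g',(45,120,50),(80,255,255)),('b',(105,130,60),(125,255,255)),('r',(0,170,90),(6,255,255))]:
    cs,_=v.blobs(lo,hi,60,(190,110,440,300))
    for c in cs[:2]:
        X=v.ray(c[:,0],78)[:,:2].astype(np.float32); print(n,cv2.minAreaRect(X),cv2.contourArea(c))
print('rack top'); rects(v,33,43,38,(180,100,440,310))
v=V('w_cage'); print('towers'); rects(v,76,84,80,(120,120,480,300))
print('cap'); rects(v,100,118,110,(120,150,220,300),50)
print('lips'); 
cs,m=v.blobs((20,120,80),(35,255,255),60,(220,140,400,270))
for c in cs:
    X=v.ray(c[:,0],45)[:,:2].astype(np.float32); print(cv2.minAreaRect(X),c[:,0].mean(0))
rects(v,42,48,45,(220,140,400,270))
cs,m=v.blobs((0,170,60),(8,255,255),60,(120,180,220,270)); print(cv2.minEnclosingCircle(cs[0]))
print('plate');cs,m=v.blobs((100,100,60),(120,255,255),500,(500,0,640,320))
rects(V('w_cage'),25,35,31,(540,150,640,220))
```

```text
drives
  c 485.9 -200.8 size 99.3 10.5 long axis 0.244 z 77.3 [221. 222.]
  c 516.0 -314.9 size 99.1 10.5 long axis 0.244 z 77.3 [401. 220.]
  c 496.8 -238.6 size 99.1 9.8 long axis 0.244 z 77.3 [281. 221.]
g ((485.36376953125, -199.9399871826172), (58.656551361083984, 5.756087779998779), 14.017465591430664) 668.5
b ((496.06884765625, -238.47923278808594), (59.217891693115234, 5.812612533569336), 14.006728172302246) 686.0
r ((516.1522827148438, -315.707275390625), (59.14482879638672, 5.775555610656738), 13.996183395385742) 678.0
r ((525.3584594726562, -304.6500244140625), (62.323516845703125, 1.748088002204895), 13.985682487487793) 154.0
rack top
  c 518.3 -331.2 size 69.9 3.0 long axis 0.244 z 37.3 [412. 212.]
  c 500.0 -258.1 size 69.8 26.9 long axis 0.246 z 37.3 [311. 211.]
  c 481.7 -185.1 size 69.8 2.9 long axis 0.244 z 37.4 [210. 212.]
  c 491.1 -216.5 size 99.0 32.6 long axis 0.312 z 37.3 [249. 205.]
  c 512.8 -297.7 size 99.7 35.4 long axis 0.173 z 37.3 [372. 203.]
towers
  c 526.3 156.6 size 49.9 30.3 long axis 0.22 z 79.2 [434. 220.]
  c 486.4 333.8 size 49.6 30.4 long axis
[... 670 characters left out ...]
29101562, 7.613480091094971), 12.575287818908691) [344.62234043 206.55851064]
((502.0274963378906, 264.5853576660156), (70.61015319824219, 7.585755825042725), 12.761324882507324) [278.71808511 206.03191489]
  c 518.0 189.4 size 69.3 5.1 long axis 0.221 z 43.7 [378. 208.]
  c 512.2 215.8 size 70.0 4.5 long axis 0.214 z 43.8 [343. 207.]
  c 509.8 226.2 size 70.0 4.8 long axis 0.22 z 43.8 [330. 208.]
  c 504.2 252.1 size 69.2 4.5 long axis 0.216 z 43.8 [294. 207.]
  c 501.6 263.1 size 69.2 3.9 long axis 0.21 z 43.8 [281. 207.]
  c 495.9 289.1 size 69.9 5.2 long axis 0.22 z 43.8 [246. 207.]
((161.0, 227.0), 20.24855613708496)
plate
  c 574.1 16.1 size 12.0 38.0 long axis 1.691 z 29.9 [602. 187.]
```

```bash
cat >> h.py <<'E'
RK=1.815-np.pi; CG=1.792-np.pi
cy=np.array([np.cos(1.792),np.sin(1.792)]); cx=np.array([cy[1],-cy[0]]); CO=np.array([507.2,239.2])
def cage(x,y): return CO+x*cx+y*cy
def pick(xy):
    ctrl.gripper_to(24,40)
    ctrl.move_ptp([*xy,140],Rdown(RK))
    hit=ctrl.move_l([*xy,75],vel=120,threshold=12)
    if hit: print('contact',sensors.read_state()['eef_pos'],sensors.read_state()['force']); return False
    ctrl.gripper_to(5,40); s=sensors.read_state(); print('grip',s['grip_width'],s['eef_pos'].round(1) if hasattr(s['eef_pos'],'round') else s['eef_pos'])
    ctrl.move_l([*xy,178],vel=120); print('w',sensors.read_state()['grip_width'],sensors.read_state()['force'])
    return True
def place(bay):
    xy=cage(0,{1:-38,2:0,3:38}[bay])
    ctrl.move_ptp([*xy,178],Rdown(CG))
    ctrl.move_l([*xy,125],vel=120)
    hit=ctrl.move_l([*xy,75.5],vel=50,threshold=10)
    s=sensors.read_state(); print('place hit',hit,s['eef_pos'],s['force'],s['grip_width'],s['t'])
E
python3 - <<'E'
from h import *
if pick((485.6,-200.4)):
    snap('wrist','w_g')
    place(3)
    snap('wrist','w_gp')
E
```

```text
grip 8.781700881658105 [ 486.6 -200.9   76.2]
w 8.654755121382344 [-0.40301034 -0.00953262 -1.08412916]
place hit True [497.97895673 275.99473226  76.21979569] [-0.97789092 -0.48729396  4.53568595] 8.626265677288378 11.25
```

```bash
python3 -c "
import cv2,numpy as np
a=cv2.imread('pics/w_g.png');b=cv2.imread('pics/w_gp.png');cv2.imwrite('pics/c1.png',cv2.resize(np.hstack([a,b]),(800,300)))"
```

```text
(no output)
```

View pics/c1.png

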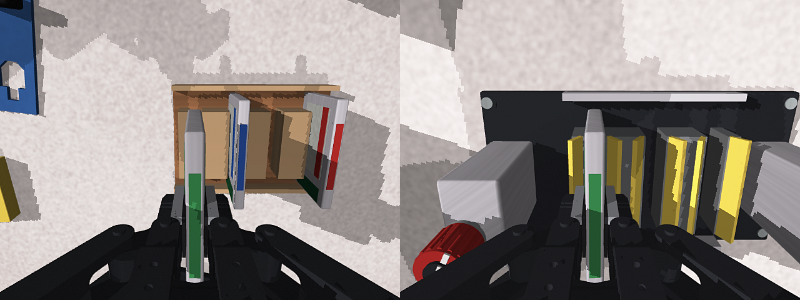

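The green drive is held upright (left view) and standing in bay 3 between its lips (right view). Releasing it and moving the other two.

```bash
cat >> h.py <<'E'
def release():
    ctrl.gripper_to(24); s=sensors.read_state(); p=s['eef_pos']
    ctrl.move_l([p[0],p[1],160],vel=150)
E
python3 - <<'E'
from h import *
release()
if pick((496.5,-238.6)):
    place(2); snap('wrist','w_bp'); release(); 
    ctrl.move_ptp([505,240,250],Rdown(CG)); snap('wrist','w_cage2')
print(sensors.read_state()['t'])
E
python3 -c "
import cv2,numpy as np
a=cv2.imread('pics/w_bp.png');b=cv2.imread('pics/w_cage2.png');cv2.imwrite('pics/c2.png',cv2.resize(np.hstack([a,b]),(800,300)))"
```

```text
grip 8.755357538602654 [ 497.4 -239.2   76.2]
w 8.71822897058327 [-0.36819965  0.15926826 -1.20544807]
place hit True [506.31553586 238.96025437  76.23340476] [-1.27727635 -0.19374561  5.49431215] 8.722193904158983 19.6167
21.1833
```

View pics/c2.png

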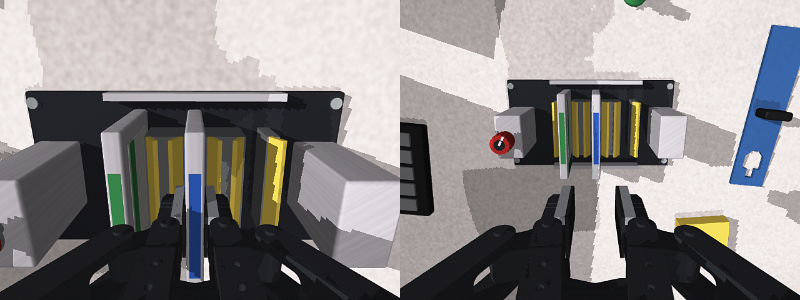

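Green and blue stand in bays 3 and 2, as seen at (564,130) and (596,130) in the right half. Next is the red drive, then checks on the cage, cap and plate.

```bash
python3 - <<'E'
from h import *
if pick((516.1,-315.3)):
    place(1); release(); 
    ctrl.move_ptp([505,240,250],Rdown(CG)); snap('wrist','w_cage3')
    ctrl.move_ptp([560,20,230],Rdown(-1.34+1.5)); s=snap('wrist','w_plate'); print(s['q'],s['eef_pos'])
print(sensors.read_state()['t'])
E
python3 -c "
import cv2,numpy as np
a=cv2.imread('pics/w_cage3.png');b=cv2.imread('pics/w_plate.png');cv2.imwrite('pics/c3.png',cv2.resize(np.hstack([a,b]),(800,300)))"
```

```text
grip 8.698740576781594 [ 517.  -316.    76.4]
w 8.97194349331794 [ 0.0405853  -0.65836979 -0.78200768]
place hit True [514.66735071 201.9204893   76.40683626] [-2.98693782e-01  3.66892332e-03  3.99105316e+00] 8.598409126616868 28.7833
[-1.18640927e-01  1.99035418e-01  1.60790727e+00  1.75770145e-04
  1.33594901e+00 -2.78350443e-01] [559.6246761   20.15266734 229.34384833]
32.05
```

View pics/c3.png

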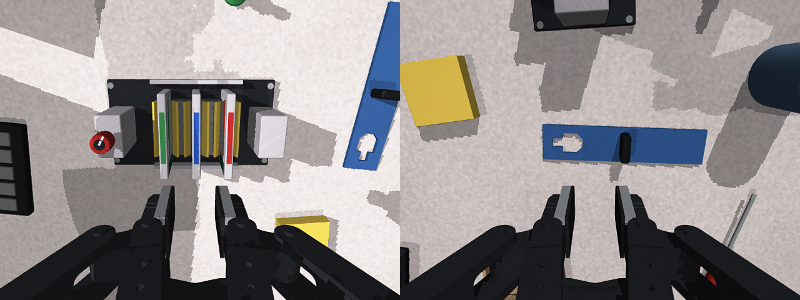

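All three drives stand in the bays (left view: 164, 196 and 230). The plate (right view) lies flat with its narrow keyhole end on the left, which is the tool −y direction. Measuring the plate, the drive tops and the cap.

```bash
cat >> h.py <<'E'
def rects(v,z0,z1,zp,roi,amin=100,out=True):
    H,W=v.d.shape; uu,vv=np.meshgrid(np.arange(W),np.arange(H)); uv=np.c_[uu.ravel(),vv.ravel()]
    P=v.dep(uv).reshape(H,W,3); m=((P[...,2]>z0)&(P[...,2]<z1)&(v.d>0)).astype(np.uint8)*255
    k=np.zeros_like(m);k[roi[1]:roi[3],roi[0]:roi[2]]=1; m=m*k
    cs,_=cv2.findContours(m,cv2.RETR_EXTERNAL,cv2.CHAIN_APPROX_NONE); res=[]
    for c in cs:
        if cv2.contourArea(c)<amin: continue
        mm=np.zeros_like(m);cv2.drawContours(mm,[c],-1,1,-1)
        X=v.ray(c[:,0,:],zp)[:,:2].astype(np.float32)
        (cx,cy),(w,h),a=cv2.minAreaRect(X); b=cv2.boxPoints(((cx,cy),(w,h),a))
        e=max([b[1]-b[0],b[2]-b[1]],key=np.linalg.norm); an=np.arctan2(e[1],e[0])%np.pi
        z=np.median(P[...,2][mm>0]); res.append((cx,cy,w,h,an,z))
        if out: print('  c',round(cx,1),round(cy,1),'size',round(w,1),round(h,1),'long',round(an,3),'z',z.round(1),c[:,0].mean(0).round())
    return res
E
python3 - <<'E'
from h import *
v=V('w_plate'); print('bar'); rects(v,24,36,31,(250,180,450,350))
cs,m=v.blobs((100,100,40),(125,255,255),500,(200,170,580,300))
for c in cs:
    X=v.ray(c[:,0],5)[:,:2].astype(np.float32); r=cv2.minAreaRect(X);b=cv2.boxPoints(r);e=max([b[1]-b[0],b[2]-b[1]],key=np.linalg.norm)
    print(r,np.arctan2(e[1],e[0])%np.pi)
cc,hh=cv2.findContours(m,cv2.RETR_CCOMP,cv2.CHAIN_APPROX_NONE)
for c,h in zip(cc,hh[0]):
    if h[3]>=0 and cv2.contourArea(c)>80:
        X=v.ray(c[:,0],5)[:,:2].astype(np.float32); print('hole',cv2.minAreaRect(X),X.min(0),X.max(0))
v=V('w_cage3'); print('drives/towers'); 
for r in rects(v,70,84,78,(120,120,480,300),out=False):
    d=np.array(r[:2])-CO; print(np.round(r,2),'cage',(d@cx).round(1),(d@cy).round(1))
cs,m=v.blobs((0,170,60),(8,255,255),60,(120,180,220,270)); (u,rad)=cv2.minEnclosingCircle(cs[0]); print(u,rad)
for r in rects(v,104,118,110,(120,150,220,300),50,out=False):
    d=np.array(r[:2])-CO; print('cap',np.round(r,2),'cage',(d@cx).round(1),(d@cy).round(1))
x,y=map(int,u); cv2.imwrite('pics/cap3.png',cv2.resize(v.p[y-35:y+35,x-35:x+35,::-1],None,fx=8,fy=8,interpolation=cv2.INTER_NEAREST))
E
```

```text
bar
  c 601.6 5.2 size 12.2 36.0 long 1.698 z 29.8 [361. 239.]
((602.1820068359375, 4.4436187744140625), (217.4036102294922, 48.75046920776367), 7.137193202972412) 0.124567494
hole ((527.46875, -4.562992095947266), (41.99233627319336, 26.852773666381836), 9.192320823669434) [506.36874  -18.816233] [548.25085    9.906101]
drives/towers
[5.2586e+02 1.5666e+02 5.0690e+01 3.1970e+01 2.2000e-01 7.9140e+01] cage 0.1 -84.6
[4.8654e+02 3.3378e+02 5.0560e+01 3.2030e+01 2.2000e-01 7.9040e+01] cage 0.6 96.8
[5.1397e+02 2.0269e+02 9.9210e+01 1.0300e+01 2.2000e-01 7.7310e+01] cage -1.4 -37.1
[5.0570e+02 2.3926e+02 9.9240e+01 9.0900e+00 2.3000e-01 7.7400e+01] cage -1.5 0.4
[4.9749e+02 2.7556e+02 9.9200e+01 1.0150e+01 2.2000e-01 7.7300e+01] cage -1.5 37.6
(163.0, 227.0) 20.24855613708496
cap [486.67 333.85  20.93  21.95   1.79 109.79] cage 0.7 96.9
```

View pics/cap3.png

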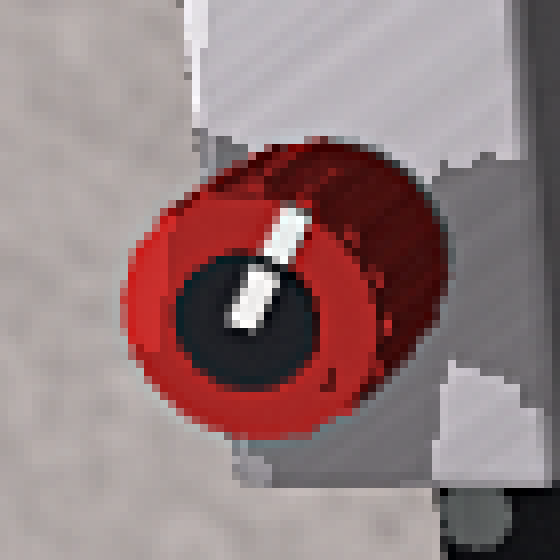

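The plate has already been knocked: the bar was at (574,16) and is now at (602,5). The cap's rim line and the spindle line are aligned. Picking the plate up and hovering its keyhole over the screw.

```bash
python3 - <<'E'
from h import *
P=(601.7,5.0); Y=0.126
ctrl.gripper_to(40,60)
ctrl.move_ptp([*P,100],Rdown(Y)); snap('wrist','w_pl2')
hit=ctrl.move_l([*P,33],vel=100,threshold=10); print(hit)
ctrl.gripper_to(6,60); s=sensors.read_state(); print(s['grip_width'],s['eef_pos'])
ctrl.move_l([*P,175],vel=150); print(sensors.read_state()['force'])
ctrl.move_ptp([*cage(0.5,28.5),175],Rdown(CG))
ctrl.hold(0.3)
s=snap('wrist','w_hov'); snap('top','t_hov'); print(s['eef_pos'],s['t'],s['q'])
E
python3 -c "
import cv2,numpy as np
a=cv2.imread('pics/w_pl2.png');b=cv2.imread('pics/w_hov.png');cv2.imwrite('pics/c4.png',cv2.resize(np.hstack([a,b]),(800,300)))"
```

```text
False
10.842238842951529 [602.63994886   4.86539732  34.12245361]
[-0.3533832   0.68580724 -0.69152544]
[501.66341165 266.80494943 175.00565075] 37.2917 [ 3.36518559e-01  2.71096026e-01  1.63913959e+00 -3.96491622e-05
  1.23129062e+00  1.68664149e+00]
```

View pics/c4.png

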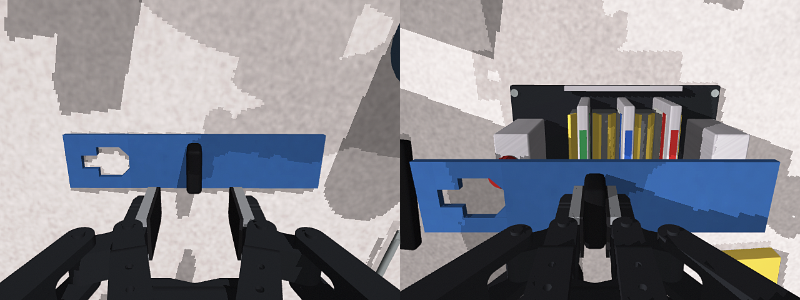

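View pics/w_hov.png

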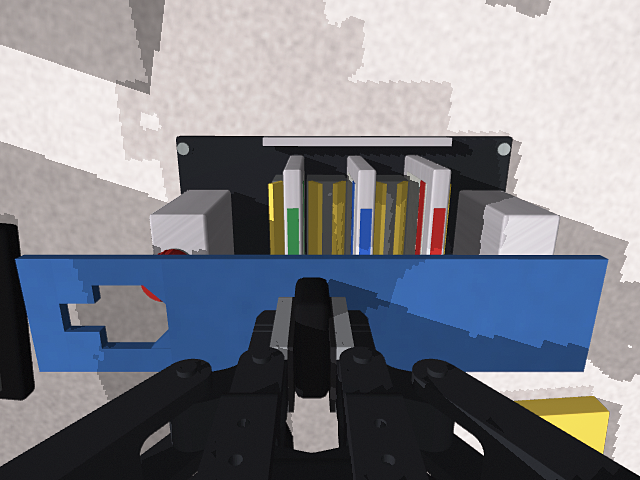

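Run:
```python
from h import *
v=V('w_hov')
def cg(X): d=np.atleast_2d(X)[:,:2]-CO; return np.c_[d@cx,d@cy].round(1)
# plate far corners & edges at top plane
zt=141+5
for n,uv in [('TL',(16,256)),('TR',(608,257)),('BL',(37,372)),('BR',(584,371)),('hole R',(168,312)),('holeTopR',(165,286)),('hole top-left',(95,286)),('slot end top',(62,305)),('slot end bot',(66,328)),('slot/hole bot',(103,347)),('hole botR',(155,347))]:
    print(n,cg(v.ray(uv,zt))[0], cg(v.ray(uv,zt-5))[0])
cs,m=v.blobs((0,150,60),(8,255,255),5,(120,240,220,310))
cs2,m2=v.blobs((172,150,60),(180,255,255),5,(120,240,220,310)); m|=m2
for c in cs: print(c[:,0].min(0),c[:,0].max(0))
th=np.linspace(0,6.283,60)
im=v.p[:,:,::-1].copy()
for y,col in ((97,(0,255,255)),(98.5,(0,255,0))):
    ctr=cage(0.7,y); C=np.c_[ctr[0]+10*np.cos(th),ctr[1]+10*np.sin(th),np.full(60,110)]
    cv2.polylines(im,[v.proj(C).round().astype(np.int32)],True,col)
cv2.imwrite('pics/ov.png',cv2.resize(im[200:400,0:270],None,fx=2.9,fy=2.9))
```

```text
TL [ 25.5 136.1] [ 23.7 139.8]
TR [ 25.1 -79.7] [ 23.3 -83.4]
BL [-23.5 137.8] [-26.9 141.5]
BR [-23.1 -80.1] [-26.5 -83.8]
hole R [ 2.9 82.9] [ 0.4 84.8]
holeTopR [13.6 83. ] [11.5 84.9]
hole top-left [ 13.6 109.1] [ 11.5 111.8]
slot end top [  5.9 122.7] [  3.4 125.9]
slot end bot [ -3.9 122.9] [ -6.6 126.1]
slot/hole bot [-12.2 109.8] [-15.2 112.6]
hole botR [-12.2  89.5] [-15.2  91.6]
[142 286] [159 301]
[158 249] [184 253]
```

View pics/ov.png

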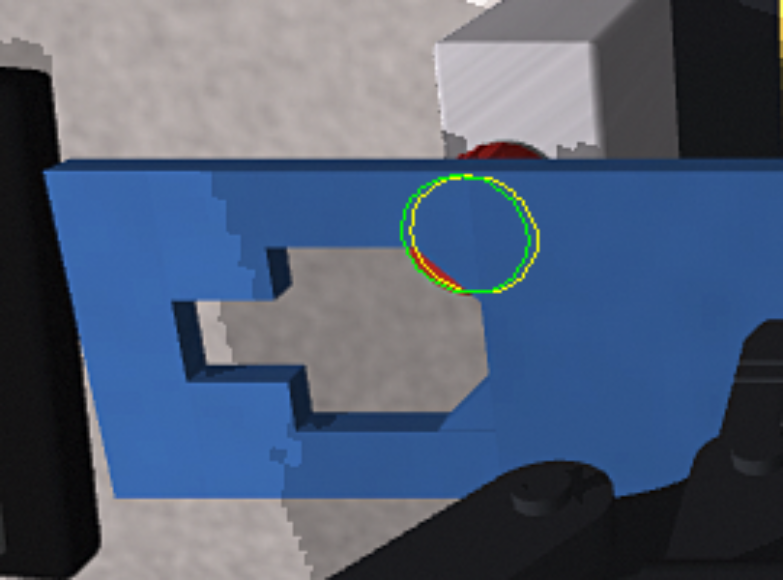

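Run:
```python
from h import *
p=cage(0.5,29.2)
ctrl.move_l([*p,150],vel=80)
hit=ctrl.move_l([*p,128],vel=40,threshold=5); s=sensors.read_state(); print(hit,s['eef_pos'],s['force'])
snap('wrist','w_low')
```

```text
False [501.3104134  267.81501894 127.95318176] [ 0.81895213 -0.36128928 -1.66234792]
```

View pics/w_low.png

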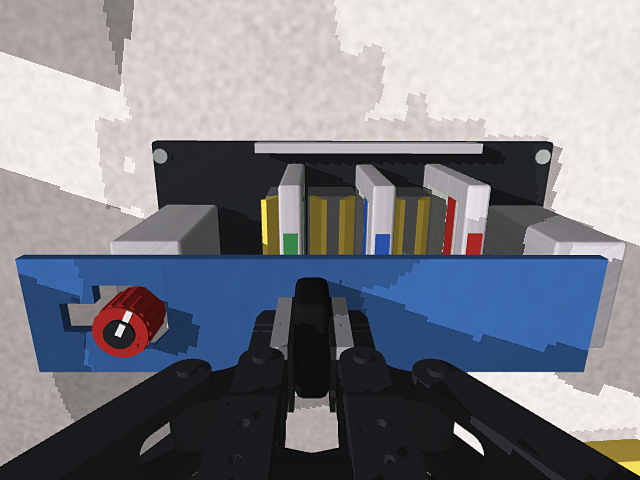

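The red head at (128,322) is through the keyhole's wide part. Lowering to contact and sliding home.

Run:
```python
from h import *
p=cage(0.5,29.2)
hit=ctrl.move_l([*p,112],vel=25,threshold=4); s=sensors.read_state(); print(hit,s['eef_pos'],s['force'])
z=s['eef_pos'][2]
snap('wrist','w_dn')
ctrl.move_l([*p,z+0.6],vel=20); print(sensors.read_state()['eef_pos'],sensors.read_state()['force'])
q=cage(0.5,29.2-18); hit=ctrl.move_l([*q,z+0.6],vel=40,threshold=8); s=sensors.read_state(); print(hit,s['eef_pos'],s['force'])
if not hit:
    q=cage(0.5,29.2-28); hit=ctrl.move_l([*q,z+0.6],vel=15,threshold=6); s=sensors.read_state(); print(hit,s['eef_pos'],s['force'],(s['eef_pos'][:2]-CO)@cy)
snap('wrist','w_sl'); print(s['t'])
```

```text
True [501.16388381 267.76977499 114.09065738] [-0.21109572  0.36043048  4.79839529]
[500.95713797 267.64936277 114.18001865] [0.09374323 0.12346918 0.09287121]
False [505.18775861 249.88356728 114.53842563] [ 0.33254116 -0.33866093 -1.56435707]
True [506.28289142 244.20738281 114.30814161] [-0.27036583  2.42364542  2.53405825] 5.086590656699778
40.5917
```

View pics/w_sl.png

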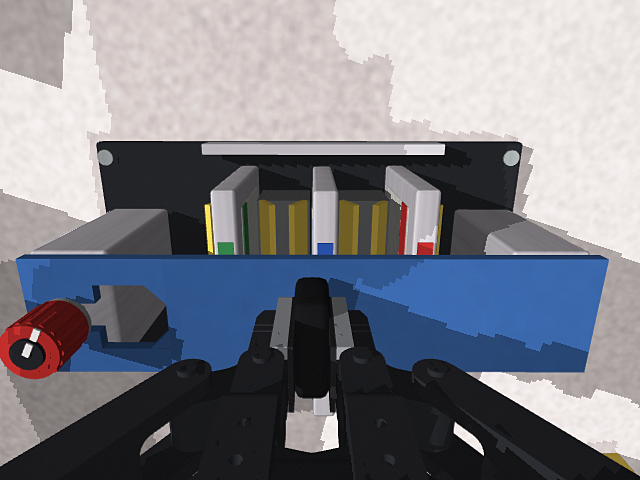

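Run:
```python
from h import *
s=sensors.read_state(); p=s['eef_pos']
ctrl.move_l([p[0],p[1],113.9],vel=20,threshold=5)
ctrl.gripper_to(40); 
ctrl.move_l([p[0],p[1],190],vel=150)
c=cage(0.7,97.8)
ctrl.move_ptp([*c,240],Rdown(CG)); ctrl.hold(0.2)
s=snap('wrist','w_cap'); snap('top','t_cap'); print(s['eef_pos'],s['q'],s['t'])
```

```text
[485.94505316 333.4101462  238.17933656] [ 4.54675371e-01  2.53460810e-01  1.52266233e+00 -2.66349090e-04
  1.36895715e+00  1.80577306e+00] 42.6417
```

View pics/w_cap.png

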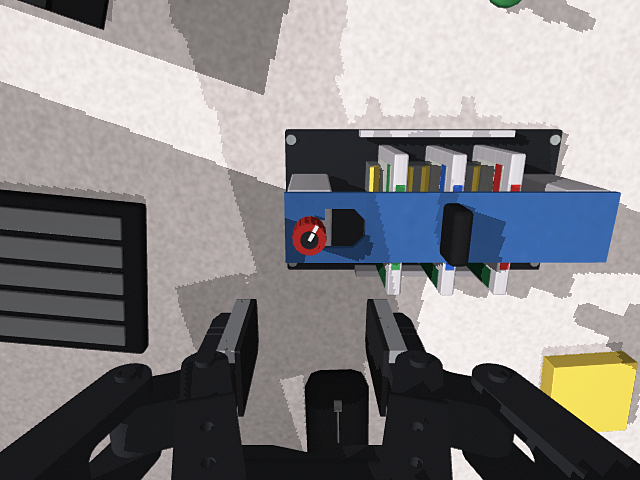

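Run:
```python
from h import *
def cg(X): d=np.atleast_2d(X)[:,:2]-CO; return np.c_[d@cx,d@cy].round(1)
v=V('w_cap')
for r in rects(v,106,118,110,(280,200,345,270),50,out=True): print(cg([r[:2]]))
cs,m=v.blobs((100,100,40),(125,255,255),500,(250,150,640,300))
X=v.ray(np.vstack(cs)[:,0],85)[:,:2].astype(np.float32); r=cv2.minAreaRect(X); print(r,cg([r[0]]))
print('bar');rects(v,105,116,111,(420,190,500,280))
cv2.imwrite('pics/cap4.png',cv2.resize(v.p[205:265,280:340,::-1],None,fx=9,fy=9,interpolation=cv2.INTER_NEAREST))
```

```text
c 486.0 335.0 size 20.7 20.2 long 0.366 z 109.8 [309. 238.]
[[ 0.4 98.1]]
((512.2909545898438, 246.27877807617188), (71.03125, 217.3525848388672), 12.589716911315918) [[6.5 5.8]]
bar
  c 506.6 246.7 size 35.9 12.8 long 0.219 z 109.9 [460. 238.]
```

View pics/cap4.png

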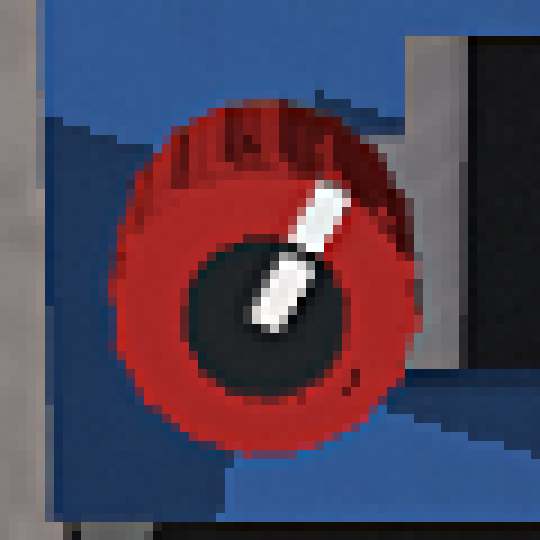

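```bash
python3 - <<'E'
from h import *
c=(486.0,335.0)
q1=sensors.read_state()['q'][0]; yaw=q1+2.74
j=list(sensors.read_state()['q']); j[5]=-2.74
ctrl.set_joints(j)
print(sensors.read_state()['q'][5])
ctrl.move_l([*c,160],Rdown(yaw),vel=100)
ctrl.hold(0.2); snap('wrist','w_capb'); snap('side','s_capb'); s=sensors.read_state(); print(s['eef_pos'],s['q'],yaw,s['t'])
E
python3 -c "
import cv2,numpy as np
a=cv2.imread('pics/w_capb.png');b=cv2.imread('pics/s_capb.png');cv2.imwrite('pics/c5.png',cv2.resize(np.hstack([a,b]),(800,300)))"
```

```text
-2.7399044877009078
[486.31774843 335.15587432 160.63075154] [ 4.56961123e-01  3.31101372e-01  1.59347304e+00 -2.41081007e-05
  1.21589923e+00 -2.73762338e+00] 3.194590550768684 47.75
```

View pics/c5.png

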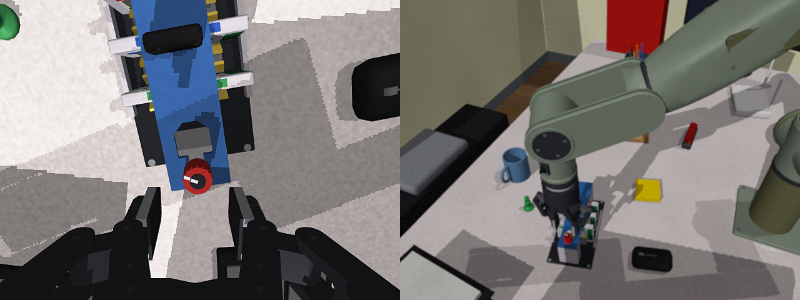

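Run:
```python
from h import *
v=V('w_capb')
rects(v,104,118,110,(270,230,360,330),50)
```

```text
c 485.6 333.7 size 20.6 22.0 long 1.934 z 109.8 [316. 286.]
```

Run:
```python
from h import *
c=(485.8,334.2); R=sensors.read_state()['eef_rot']
yaw=3.1946
ctrl.move_l([*c,160],Rdown(yaw),vel=50)
hit=ctrl.move_l([*c,116],vel=60,threshold=6); s=sensors.read_state(); print(hit,s['eef_pos'],s['force'])
if not hit:
    ctrl.gripper_to(14,25); ctrl.hold(0.3); s=sensors.read_state(); print(s['grip_width'],s['eef_pos'],s['force'],s['wrist_torque'],s['q'],s['t'])
    snap('wrist','w_gr')
```

```text
False [486.12153138 334.3652217  116.27379971] [-0.65239717  0.92303457  0.90730396]
19.01556736195641 [484.97151852 334.38880725 116.71791468] [-6.34772635 -0.45760768  6.20429753] [-0.12189602  0.84130921  0.02871333] [ 4.56430757e-01  3.83866004e-01  1.62434187e+00  7.88963125e-04
  1.13475060e+00 -2.73867838e+00] 49.4917
```

View pics/w_gr.png

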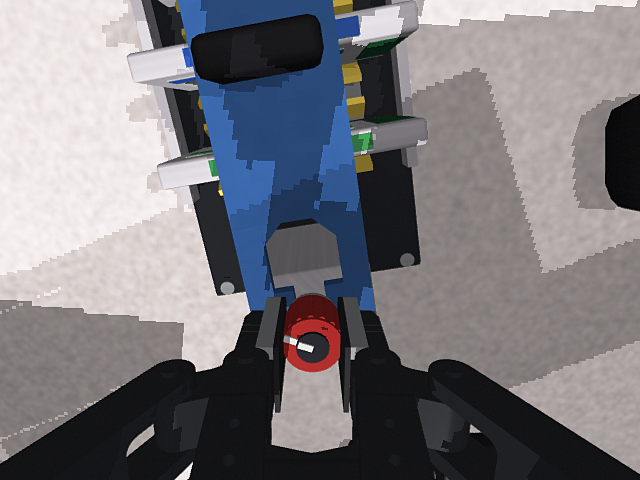

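```bash
cat > turn.py <<'E'
from h import *
import sys
C=(485.0,334.3); Y0=3.1946; Z0=116.0
def step(a,z=None):
    ctrl.move_ptp([*C,(Z0-0.57*a) if z is None else z],Rdown(Y0-a))
    ctrl.hold(0.1); s=sensors.read_state()
    print('a',round(a,2),'q6',round(s['q'][5],3),'Tz',round(s['wrist_torque'][2],3),'F',np.round(s['force'],1),'z',round(s['eef_pos'][2],2),'pos',np.round(s['eef_pos'][:2],1),'t',round(s['t'],1))
    return s
E
python3 - <<'E'
from turn import *
ctrl.gripper_to(14,50); step(0)
for a in (0.15,0.3,0.6,0.9,1.2): step(a)
snap('wrist','w_t1'); snap('side','s_t1')
E
```

```text
a 0 q6 -2.738 Tz 0.01 F [-4.6 -1.6  5. ] z 116.81 pos [484.9 334.4] t 50.1
a 0.15 q6 -2.588 Tz -0.019 F [-3.7 -0.4  6.3] z 116.74 pos [484.9 334.4] t 50.5
a 0.3 q6 -2.438 Tz -0.015 F [-4.4 -0.1  6.2] z 116.66 pos [484.9 334.4] t 50.8
a 0.6 q6 -2.138 Tz 0.004 F [-4.3 -0.9  6. ] z 116.51 pos [484.8 334.4] t 51.3
a 0.9 q6 -1.838 Tz 0.001 F [-5.1 -1.8  5.6] z 116.34 pos [484.8 334.4] t 51.8
a 1.2 q6 -1.538 Tz -0.049 F [-4.4 -1.7  6.3] z 116.2 pos [484.8 334.4] t 52.3
```

View pics/w_t1.png

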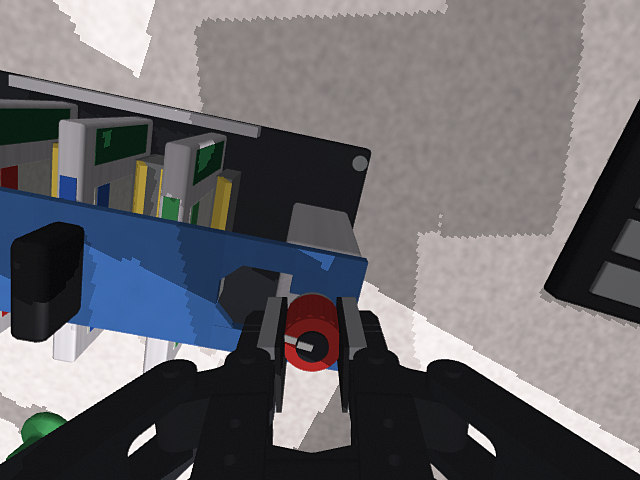

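The cap and spindle lines are still in line at (300,343), and the cap turns with the gripper without slipping. Continuing.

```bash
python3 - <<'E'
from turn import *
for a in (1.6,2.0,2.4,2.8,3.2,3.6,3.8,3.9,4.0):
    s=step(a)
    if abs(s['wrist_torque'][2])>0.11: print('stop');break
snap('wrist','w_t2')
E
python3 -c "
import cv2
a=cv2.imread('pics/w_t2.png')[290:390,250:380];cv2.imwrite('pics/c6.png',cv2.resize(a,None,fx=5,fy=5,interpolation=0))"
```

```text
a 1.6 q6 -1.138 Tz -0.111 F [-5.2 -1.4  5.9] z 116.0 pos [484.7 334.5] t 53.0
stop
```

View pics/c6.png

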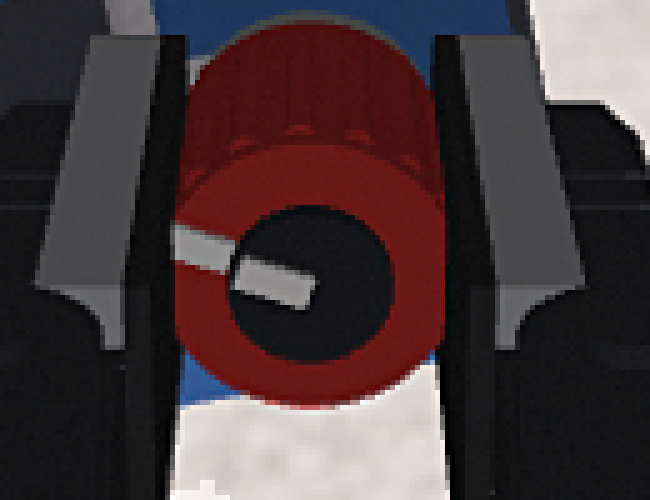

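```bash
cat >> turn.py <<'E'
def line(tag,dark=90):
    v=V(tag); p=v.p.astype(int); uu,vv=np.meshgrid(np.arange(640),np.arange(480))
    roi=(abs(uu-312)<34)&(abs(vv-345)<30)
    sat=p.max(2)-p.min(2); white=roi&(sat<25)&(p.mean(2)>110)
    r=np.hypot(uu-312,vv-347)
    w=white&(r<15); a=white&(r>17)&(r<27)&(uu>=286)&(uu<=338)&(vv<365)
    f=lambda m: None if m.sum()<4 else round(float(np.arctan2((vv[m]-347).mean(),(uu[m]-312).mean())),3)
    return 'spindle',f(w),int(w.sum()),'cap',f(a),int(a.sum())
E
python3 - <<'E'
from turn import *
print(line('w_gr'),line('w_t1'),line('w_t2'))
for a in (2.0,2.4,2.8,3.2,3.6,3.8,4.0):
    s=step(a); snap('wrist','w_u%d'%(a*100)); l=line('w_u%d'%(a*100)); print(l)
    if l[1] is None or abs((abs(l[1])-2.87))>0.25 or np.linalg.norm(s['force'])>18: print('stop');break
E
```

```text
('spindle', -3.12, 101, 'cap', -2.835, 63) ('spindle', -3.042, 96, 'cap', -2.814, 65) ('spindle', -3.047, 96, 'cap', -2.817, 64)
a 2.0 q6 -0.738 Tz -0.008 F [-4.1 -0.3  6.4] z 115.79 pos [484.7 334.5] t 53.6
('spindle', -3.05, 95, 'cap', -2.824, 65)
a 2.4 q6 -0.338 Tz -0.063 F [-4.4 -1.5  6.9] z 115.59 pos [484.7 334.6] t 54.2
('spindle', -3.077, 95, 'cap', -2.818, 60)
a 2.8 q6 0.062 Tz -0.048 F [-4.7 -0.9  6.8] z 115.38 pos [484.7 334.6] t 54.8
('spindle', -3.069, 101, 'cap', -2.827, 60)
a 3.2 q6 0.462 Tz -0.052 F [-4.  -0.1  6.9] z 115.17 pos [484.8 334.7] t 55.5
('spindle', -3.097, 101, 'cap', -2.837, 60)
a 3.6 q6 0.862 Tz -0.067 F [-5.4 -1.1  6.6] z 114.97 pos [484.9 334.7] t 56.1
('spindle', -3.114, 101, 'cap', -2.848, 65)
a 3.8 q6 1.062 Tz 0.022 F [-4.1  0.1  7. ] z 114.87 pos [484.9 334.7] t 56.5
('spindle', 3.142, 98, 'cap', -2.856, 62)
stop
```

```bash
python3 - <<'E'
from turn import *
for a in np.arange(3.9,5.5,0.1):
    s=step(a,z=max(Z0-0.57*a,113.4)); tag='w_v%d'%round(a*100); snap('wrist',tag); l=line(tag)
    if l[1] is None or l[4] is None: print(l);break
    d=(l[1]-l[4]+np.pi)%(2*np.pi)-np.pi; print('   diff',round(d,3),l)
    if d<-0.48 or d>0 or np.linalg.norm(s['force'])>20: print('stop');break
E
ls pics | grep w_v | tail -1
```

```text
a 3.9 q6 1.162 Tz -0.036 F [-3.6 -0.9  7.7] z 114.84 pos [484.9 334.7] t 56.9
   diff -0.279 ('spindle', -3.135, 99, 'cap', -2.856, 62)
a 4.0 q6 1.262 Tz -0.082 F [-4.1 -0.4  6.9] z 114.77 pos [484.9 334.7] t 57.3
   diff -0.295 ('spindle', 3.129, 95, 'cap', -2.859, 63)
a 4.1 q6 1.362 Tz -0.055 F [-3.8 -0.6  6.2] z 114.75 pos [485.  334.7] t 57.7
   diff -0.31 ('spindle', 3.113, 94, 'cap', -2.86, 63)
a 4.2 q6 1.462 Tz -0.026 F [-4.6 -1.1  7.1] z 114.68 pos [485.  334.7] t 58.1
   diff -0.308 ('spindle', 3.113, 94, 'cap', -2.862, 65)
a 4.3 q6 1.562 Tz -0.021 F [-4.4 -0.5  7. ] z 114.63 pos [485.  334.6] t 58.5
   diff -0.311 ('spindle', 3.113, 94, 'cap', -2.859, 66)
a 4.4 q6 1.662 Tz -0.001 F [-4.8 -1.8  6.2] z 114.56 pos [485.  334.7] t 58.9
   diff -0.314 ('spindle', 3.107, 95, 'cap', -2.862, 65)
a 4.5 q6 1.762 Tz -0.019 F [-4.3 -1.6  6. ] z 114.54 pos [485.  334.7] t 59.3
   diff -0.32 ('spindle', 3.101, 94, 'cap', -2.862, 65)
a 4.6 q6 1.862 Tz -0.027 F [-3.5 -1.1  6.6] z 114.51 pos [485.  334.6] t 59.7
   diff -0.32 ('spindle', 3.106, 95, 'cap', -2.857, 67)
a 4.7 q6 1.962 Tz -0.01 F [-3.4 -0.7  6.9] z 114.44 pos [485.  334.6] t 60.1
   diff -0.319 ('spindle', 3.108, 94, 'cap', -2.856, 64)
a 4.8 q6 2.062 Tz -0.016 F [-4.5 -1.2  6.3] z 114.44 pos [485.  334.6] t 60.5
   diff -0.395 ('spindle', 3.032, 94, 'cap', -2.856, 64)
a 4.9 q6 2.162 Tz -0.008 F [-4.  -1.8  6.9] z 114.42 pos [485.  334.6] t 60.9
   diff -0.473 ('spindle', 2.952, 93, 'cap', -2.858, 65)
a 5.0 q6 2.262 Tz 0.086 F [-4.7 -0.7  6.4] z 114.43 pos [485.  334.5] t 61.3
   diff -0.545 ('spindle', 2.879, 97, 'cap', -2.859, 66)
stop
w_v500.png
```

```bash
python3 -c "
import cv2
a=cv2.imread('pics/w_v500.png')[290:390,250:380];cv2.imwrite('pics/c7.png',cv2.resize(a,None,fx=5,fy=5,interpolation=0))"
```

```text
(no output)
```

View pics/c7.png

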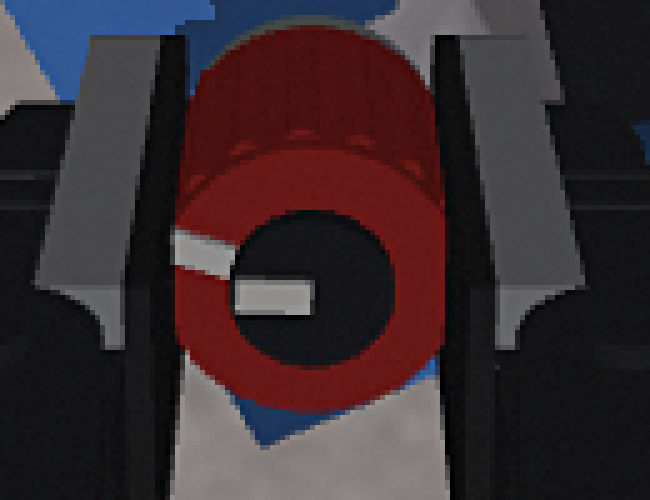

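The spindle line now lags the cap line by about 0.27 rad, so the clutch has slipped and the spindle is at its stop. Letting go and checking everything.

```bash
python3 - <<'E'
from turn import *
ctrl.gripper_to(40); ctrl.move_l([*C,190],vel=120)
ctrl.move_ptp([505,250,260],Rdown(CG)); ctrl.hold(0.3); snap('wrist','w_end'); 
ctrl.move_ptp([420,0,330],Rdown(CG)); ctrl.hold(0.2); s=snap('top','t_end'); snap('side','s_end'); print(s['t'],s['force'])
def cg(X): d=np.atleast_2d(X)[:,:2]-CO; return np.c_[d@cx,d@cy].round(1)
v=V('w_end')
for n,z0,z1,zp in (('bar/cap',103,116,109),('78-85',74,90,82)):
    for r in rects(v,z0,z1,zp,(90,90,560,330),60,out=False): print(n,np.round(r,2),cg([r[:2]]))
E
python3 -c "
import cv2,numpy as np
b=cv2.imread('pics/s_end.png');a=cv2.imread('pics/t_end.png');cv2.imwrite('pics/c8.png',cv2.resize(np.hstack([a,b]),(800,300)))"
```

```text
64.75 [ 0.78531119 -1.03394992 -0.24642475]
bar/cap [4.8694e+02 3.3383e+02 2.1160e+01 2.0210e+01 1.2000e-01 1.0741e+02] [[ 1.  96.8]]
bar/cap [5.0636e+02 2.4447e+02 3.5980e+01 1.1290e+01 2.2000e-01 1.0989e+02] [[0.3 5.3]]
78-85 [505.28 244.41  97.22 219.72   1.79  84.07] [[-0.7  5.5]]
```

View pics/w_end.png

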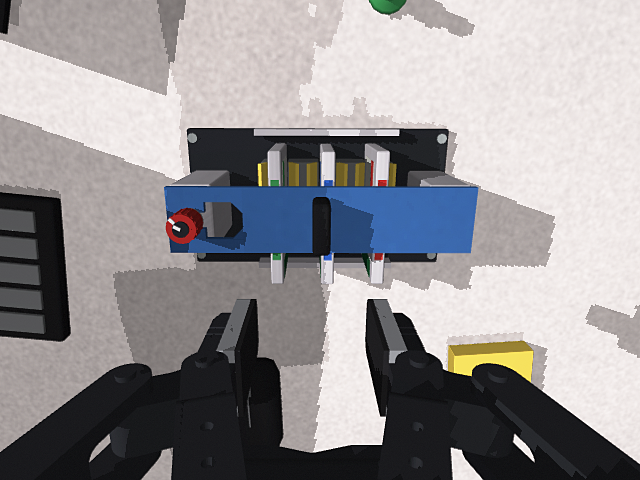

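View pics/c8.png

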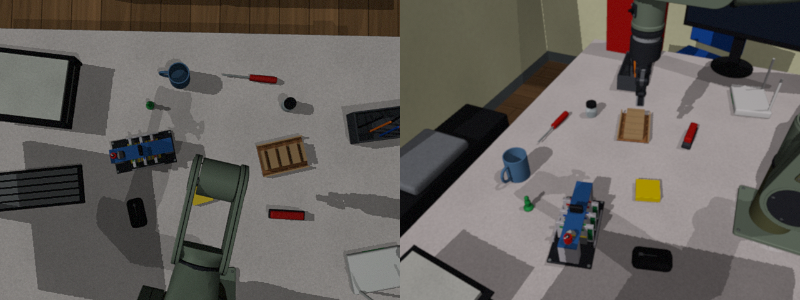

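Run:
```python
from h import *
ctrl.finish_job()
```

```text
the job is handed in; nothing more can be done
```

The job is handed in: every step is done, and nothing failed in the last checks. The robot's clock read about 65 s of the 208 s allowed.

- **Drives:** three were present; drive2 (orange) was absent. Green went to bay 3, blue to bay 2 and red to bay 1. Before the plate went on, I measured their tops within 2 mm of the bay centres and about 77.3 mm above the desk (78 mm expected). Afterwards they still stood upright in the bays.
- **Plate:** it had been knocked about 3 cm aside on the desk, so I measured it again before picking it up. It now lies flat on both towers, in line with the cage. The grip bar measures 91.4 mm from the screw axis; allowing for the wrist camera reading about 1.3 % short, that is 92.6 mm against 92.5 mm for fully home. An earlier look read about 1 mm short of home.
- **Thumbscrew:** I turned it in small steps, watching the white lines. The clutch began to slip after about 4.7 rad of turning. I stopped at an estimated 0.25–0.3 rad of slip and let go. The cap had sunk about 2.4 mm.
- **Wrist torque:** the reading was too noisy to show the slip (one stray −0.11 N m early on), so that judgement rests on the camera alone.
- **Other things:** the final views show nothing else on the desk visibly moved. The note block was partly hidden by the arm in the top view. The arm ended clear of everything.

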